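# Bolt the wire feeder shut

### The job

The wire feeder's lid is closed but its barrel bolt is still drawn. Lift the feeder's bolt handle out of its notch, slide the bolt into the keeper, and let the handle down into the other notch; leave the bolt of the plain spares chest as it is.

Things in the scene. Friction and masses are not known exactly. Their poses are not given: they have to be found in the camera images.
- feeder: Wire feeder: fixed black case 240 x 240 x 70 mm high with an aluminium drive unit (to 80 mm above the case top) on its rear top. Origin: centre of its underside, on the bench; z up, -x its front, +y the way its bolt slides to lock. The bolt's axis lies along y at x -90, z 90 mm, straps over it to z 102; keeper: bracket at y 66 to 86 mm. Yaw within 0.3 rad.
- feeder_bolt (a joint): Slide of the feeder's bolt (m) along its +y: 0 = handle amid the drawn notch (starts within 4 mm), 0.050 = amid the locked notch, bolt through the keeper; stops at -0.005, 0.055. 1 N friction. Notches: 20 mm wide, at y -35 and +15 mm in a black rail on the case's front edge (x -118 to -108, top z 96 mm). The 9 mm handle rod clears the rail when swung up 0.55 rad.
- feeder_knob (a point): Centre of the 22 mm steel ball ending the feeder's bolt handle, which reaches out to the front (-x) and swings up about the bolt's axis, radius 60 mm (level = 0 = at rest, up to 1.45 rad; light, falls back by its weight). Level, the ball is at x -150, z 90 mm in the feeder's frame, 30 mm clear in front of the case; y = -35 mm plus the slide.
- chest_knob (a point): Centre of the like 22 mm ball on the bolt handle of the spares chest: a case of the same size with the same bolt in the same place, but only a black bow carrying handle on its top and no drive unit. It is to be left alone. The feeder stands left and the chest right, or the other way round.

How it is judged:
By the outcome, as a careful person would: the job done as asked, in the order asked, and still so for the second after the job is handed in, with the robot touching nothing.
It also fails if it takes over 35 s, if anything falls off the work surface, if the arm or the gripper's body presses on something with over 40 N, if the wrist force passes 120 N, or if a joint passes its speed limit or range.

### The arm

A 6-joint arm with a two-finger parallel gripper is mounted at the origin on the work surface. World frame = base frame: x ahead of the robot, y to its left, z up, the work surface at z = 0. Lengths are in m, angles in degrees, forces in N, time in s.
With the tool pointing down it reaches from about 0.325 to 0.85 m from the base axis. Payload 15.5 kg.
Tool frame: the origin (TCP) lies at the very end of the fingers, on their centre line; the grasp point (between the pads) lies 19 mm behind it (arm.pinch_z is the distance from the TCP to the grasp point, in m); z points along the fingers, y is the line along which they close (so a half turn about z gives the same grasp; the last joint's range is limited). The gripper opens to 91 mm and grips with 3 to 60 N. Pads are 32 mm wide; open, the fingers measure 118 mm over their backs; the gripper's body (76 mm by 178 mm) begins 60 mm behind the grasp point.
Start: joints at [-74.112, 28.281, 77.091, -0, 74.628, -5.472], TCP at [0.228, -0.582, 0.192] pointing down, gripper open.
Joint ranges: [-166.48, 166.48], [-47.26, 123.95], [12.59, 153.08], [-70.14, 250.14], [6.76, 159.57], [-176.63, 176.63]. Speed limits (degrees/s): [108.29, 108.29, 147.25, 172.46, 172.46, 172.46].

### API

Orientations are given as [roll, pitch, yaw] about the fixed x, y, z axes, in that order (R = Rz(yaw) Ry(pitch) Rx(roll)).
In Python, from cell import arm, cams gives the robot as it stands.
- The arm moves only by the tool drive_tool, never from a script. Its argument "commands" is a list that holds one entry, the list of rows, each a list of 7 numbers: the shift along the tool's x, y, z normalised to -1 to 1, where 1 is 0.4 m, then the turn, a rotation vector about the tool's x, y, z normalised to -1 to 1, where 1 is 0.5 rad, then the finger opening in mm, from 0 to 91.2. In form: [[[x, y, z, wx, wy, wz, gripper], ...]]. A call has exactly 8 rows; each row is the pose to reach, as a shift and turn from the pose commanded when the call began, along the tool's axes at that moment; what a row does not reach only later rows make up. A row lasts 1/8 s, in which the tool goes at most 62.5 mm and 10.7 degrees, less where a joint would pass 70% of its speed; a pose out of reach is approached as far as the arm can. A call with a number of a shift or a turn outside -1 to 1 is refused whole. A call with a gripper value outside its range is refused whole. The fingers move at their own pace and stop on an object; the grip force is fixed at half the most. Time passes only in rows, so rows that repeat a pose let the fingers close, or fill a call up. It gives the time, the measured TCP pose, the force, the opening and the grip force at its end, in the units of the state.
- arm.state(): the state, without advancing time (a new reading comes with each control period).
- cams.snapshot(name): name is "side" or "top" or "wrist"; returns a dict with "pixels" (480x640x3 uint8, blue, green, red), "vfov" (degrees; the focal length in pixels is half the picture's height over the tangent of half this angle, whatever the lens; pixels are square), "cx", "cy" (the principal point, pixels), "distortion" ([k1, k2, p1, p2, k3] as OpenCV has them; the pictures are not rectified), "R" (3x3) and "t" (3): a world point X has camera coordinates R X + t. Camera axes: x right, y down, z forward; pixel columns grow to the right and rows downward; lengths in m; the calibration is good to about 2 mm. A picture is of the moment at which its call begins. There is no depth.
- arm.finish_job(): hands the job in; it is judged then, once.
The state is a dict: "clock": time; "joint_pos": joint angles; "joint_vel": joint speeds; "effort": joint torques, N m; "tool_pos": TCP position; "eef_rot": TCP orientation; "contact_force": force on the tool from outside, world axes, zero at the start; "ft_torque": the same for the moment, N m; "gripper_width": opening from 0.0 (shut) to 1.0 (fully open); "gripper_force": force on a finger pad.
Only numpy, scipy, OpenCV 4.12 (cv2) and the standard library are available. Lean on these libraries where they do the work, as an engineer would, in place of code of your own. Each camera call takes 0.05 s, during which the arm holds its last target. There are 200 camera calls.

## Working session

There is one attempt and no reset: what is moved stays moved. The work goes in short steps, Python scripts to look and compute and a tool call to move; the robot and the scene stay as the last step left them, time stands still between calls to the robot, and variables do not carry over. Pictures are saved under pics/ and viewed, at most 10 in all, crops included, and the job is handed in when it is done.

Besides the shell and the picture viewer there is one more tool, called after "Emit:" as name(argument=value, ...) on one line, values as JSON. drive_tool: Moves the arm, as the interface text tells. Scaled input: -1 to 1 covers 0.4 m each way for a shift and 0.5 rad each way for a turn. Its arguments: {"type":"object","properties":{"commands":{"type":"array"}},"required":["commands"]}

```bash
mkdir -p pics; ls; python3 - <<'E'
from cell import arm,cams
import cv2
for n in("top","side"):
    s=cams.snapshot(n); cv2.imwrite(f"pics/{n}0.png",s["pixels"]); print(n,s["vfov"],s["cx"],s["cy"],s["distortion"],s["R"],s["t"])
print(arm.state(),arm.pinch_z)
E
```

```text
pics
top 53.278677476631955 321.5356596425915 246.61988573646195 [0.01978741 0.         0.         0.         0.        ] [[ 0.01850975 -0.99953737 -0.02413361]
 [-0.98309794 -0.01379746 -0.1825598 ]
 [ 0.18214236  0.02710484 -0.98289851]] [-0.05145316  0.57981812  0.76436758]
side 56.65474307304736 314.05159185132186 237.02934079521685 [0.03006914 0.         0.         0.         0.        ] [[ 0.98613068 -0.16588853  0.00522285]
 [-0.1057022  -0.65198974 -0.75082383]
 [ 0.12795831  0.73985834 -0.66048187]] [-0.57801676  0.08683501  0.75960748]
{'clock': 0.1, 'joint_pos': array([-7.41120748e+01,  2.83125519e+01,  7.71230642e+01,  8.37442892e-04,
        7.46267351e+01, -5.47126271e+00]), 'joint_vel': array([ 0.11744477, -0.07250988,  0.00108836,  0.05305047,  0.05667311,
       -0.01511598]), 'effort': array([ 1.30456476e-03, -8.80242777e+01, -3.82546949e+01,  7.08539807e-02,
        4.82482079e-02, -5.88794865e-05]), 'tool_pos': array([ 0.22754952, -0.58172721,  0.19098762]), 'eef_rot': array([-1.79938010e+02, -6.74852361e-03,  2.13589618e+01]), 'contact_force': array([ 1.09685408, -0.78104879, -0.26922518]), 'ft_torque': array([-0.01759986, -0.06149472, -0.00084832]), 'gripper_force': 0.0, 'gripper_width': 1.0005702511688717} 0.0188
```

View pics/top0.png

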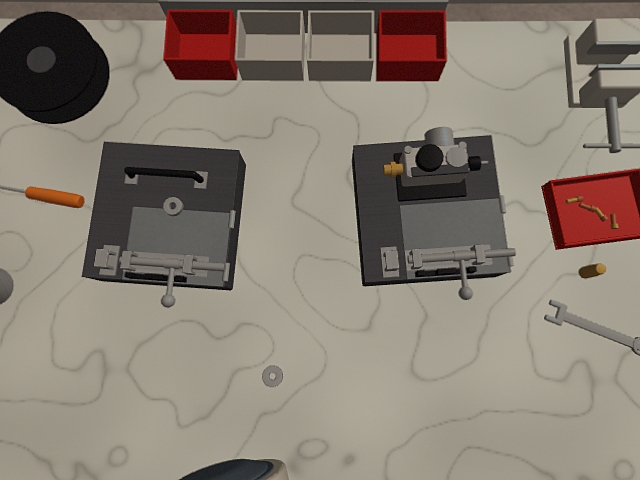

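View pics/side0.png

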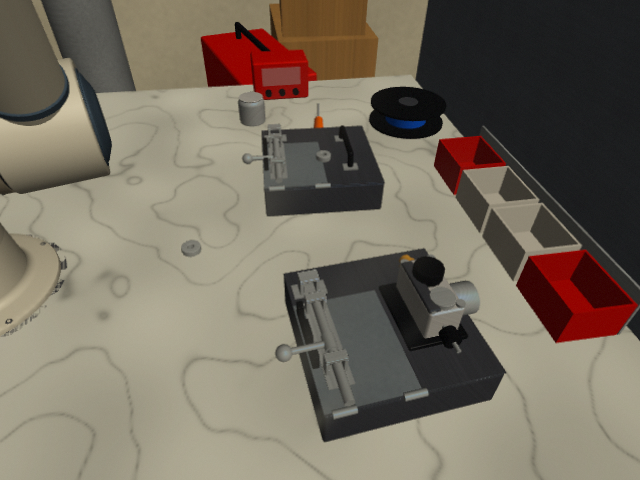

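The feeder (drive unit) is at the right, with its knob at top (466,293) and side (285,353). The chest is at the left, with its knob at (168,300). Next I fit the feeder pose.

```bash
cat > h.py <<'E'
import numpy as np, cv2
from scipy.optimize import least_squares
from cell import arm,cams
def cam(s):
    f=240/np.tan(np.radians(s["vfov"])/2)
    return np.array([[f,0,s["cx"]],[0,f,s["cy"]],[0,0,1]]),np.array(s["distortion"]),np.array(s["R"]),np.array(s["t"])
def proj(s,P):
    K,d,R,t=cam(s); return cv2.projectPoints(np.array(P,float).reshape(-1,3),cv2.Rodrigues(R)[0],t,K,d)[0][:,0]
def tri(obs):
    f=lambda X:np.concatenate([proj(s,X)[0]-uv for s,uv in obs])
    r=least_squares(f,[.5,-.2,.1]); return r.x,r.fun
def W(p,P):
    x,y,a=p; c,s=np.cos(a),np.sin(a); P=np.array(P,float).reshape(-1,3)
    return np.c_[x+c*P[:,0]-s*P[:,1],y+s*P[:,0]+c*P[:,1],P[:,2]]
E
python3 - <<'E'
from h import *
t=cams.snapshot("top");s=cams.snapshot("side")
print("knob",tri([(t,(466,293)),(s,(285,353))]))
print("chest knob",tri([(t,(168,300)),(s,(249,158))]))
C=[(.12,.12,.07),(.12,-.12,.07),(-.12,.12,.07)]
ot=[(353,147),(491,136),(361,281)]
oS=[(425,250),(503,375),(285,272)]
def f(q):
    p=q[:3]; k=[-.15,-.035+q[3],.09]
    return np.concatenate([(proj(t,W(p,C+[k]))-(ot+[(466,293)])).ravel(),(proj(s,W(p,C+[k]))-(oS+[(285,353)])).ravel()])
r=least_squares(f,[.6,-.2,0,0],loss="soft_l1");print(r.x,np.degrees(r.x[2]),f(r.x).reshape(-1,2).round(1))
print(W(r.x[:3],[[-.15,-.035+r.x[3],.09],[-.09,-.035,.09]]))
E
```

```text
knob (array([ 0.50237008, -0.27402543,  0.08795513]), array([-0.00124019, -0.0361561 , -0.0281256 ,  0.00564736]))
chest knob (array([0.4838067 , 0.20285366, 0.08696105]), array([-0.0099116 , -0.29745932, -0.37050023,  0.0765401 ]))
[ 0.6474266  -0.22174834  0.06877362 -0.00761658] 3.9404379523213016 [[ 0.  -2.8]
 [ 1.2  0. ]
 [ 1.1  0.8]
 [ 0.7  0.9]
 [ 1.2 -3.8]
 [ 3.2 -3.5]
 [-1.  -2.3]
 [-1.4 -0.4]]
[[ 0.50070978 -0.27457209  0.09      ]
 [ 0.56004453 -0.26285035  0.09      ]]
```

Emit:
drive_tool(commands=[[[0.115,-0.058,0.01,0.08,0,0.08,91],[0.23,-0.117,0.02,0,0,0.16,91],[0.36,-0.18,0.03,0,0,0.25,91],[0.5,-0.25,0.04,0,0,0.35,91],[0.64,-0.33,0.05,0,0,0.45,91],[0.78,-0.4,0.06,0,0,0.53,91],[0.87,-0.445,0.07,0,0,0.58,91],[0.917,-0.468,0.0775,0,0,0.608,91]]])

```text
clock: 1.2
tool_pos: [0.5023, -0.2721, 0.1603]
eef_rot: [-180.0, 0.0, 4.0]
contact_force: [-0.1, -0.3, -0.4]
gripper_width: 0.997
gripper_force: 0.0
```

```bash
python3 - <<'E'
from h import *
w=cams.snapshot("wrist"); cv2.imwrite("pics/w1.png",w["pixels"])
s=arm.state(); print(s["clock"],s["tool_pos"],s["eef_rot"],s["contact_force"])
print(proj(w,[.5017,-.2743,.089]), proj(w,W([0.6474,-.2217,.0688],[[-.12,.12,.07],[-.12,-.12,.07]])))
E
```

```text
1.25 [ 0.50309348 -0.27100242  0.15989895] [-1.79939593e+02 -2.80310190e-03  4.00020484e+00] [ 1.20303545  3.05714846 -1.0405414 ]
[[319.54104256 247.73293087]] [[101.27139404 202.72519522]
 [425.03599196 203.17570642]]
```

View pics/w1.png

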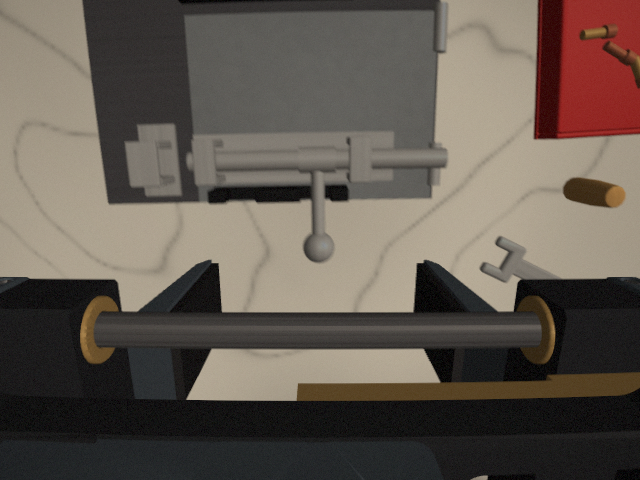

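The ball is at (318,247), within 1 px of the prediction. The front edge's slope gives a feeder yaw of about 5° and a slide of about -2.5 mm. I descend around the ball next.

Emit:
drive_tool(commands=[[[-0.001,0.005,0.06,0,0,-0.035,70],[-0.002,0.007,0.13,0,0,-0.035,60],[-0.002,0.007,0.19,0,0,-0.035,60],[-0.002,0.007,0.2225,0,0,-0.035,60],[-0.002,0.007,0.2225,0,0,-0.035,35],[-0.002,0.007,0.2225,0,0,-0.035,16],[-0.002,0.007,0.2225,0,0,-0.035,16],[-0.002,0.007,0.2225,0,0,-0.035,16]]])

```text
clock: 2.25
tool_pos: [0.5007, -0.2771, 0.072]
eef_rot: [180.0, -0.0, 4.9]
contact_force: [0.3, 1.1, -0.2]
gripper_width: 0.249
gripper_force: 0.6
```

Emit:
drive_tool(commands=[[[0,0,0,0,0,0,16],[0,0,0,0,0,0,16],[0.0017,0,-0.0224,0,0,0,16],[0.0067,0,-0.0443,0,0,0,16],[0.015,0,-0.0652,0,0,0,16],[0.0262,0,-0.0847,0,0,0,16],[0.0402,0,-0.1022,0,0,0,16],[0.0402,0,-0.1022,0,0,0,16]]])

```text
clock: 3.25
tool_pos: [0.5172, -0.2757, 0.1129]
eef_rot: [180.0, -0.1, 5.0]
contact_force: [0.3, -0.5, 0.4]
gripper_width: 0.177
gripper_force: 0.0
```

```bash
python3 - <<'E'
from h import *
w=cams.snapshot("wrist");t=cams.snapshot("side")
cv2.imwrite("pics/m1.png",np.hstack([cv2.resize(w["pixels"],(400,300)),cv2.resize(t["pixels"][220:460,180:500],(400,300))]))
s=arm.state(); print(s["clock"],s["tool_pos"],s["contact_force"],s["gripper_width"],s["gripper_force"])
E
```

```text
3.35 [ 0.51639337 -0.27546419  0.11220268] [ 0.07358079  0.21218849 -0.86894869] 0.1737584105210947 0.0
```

View pics/m1.png

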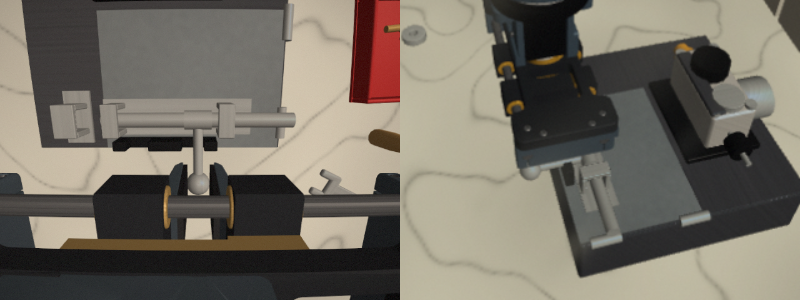

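The gripper slipped off: the fingers are at 16 mm with no force, and the handle is down and level in its notch. The ball shows at (199,183) in the left panel, so I check where it is relative to the TCP.

```bash
python3 - <<'E'
from h import *
w=cams.snapshot("wrist")
g=cv2.cvtColor(w["pixels"],6)[250:330,270:370]; cv2.imwrite("pics/c.png",cv2.resize(w["pixels"][200:400,220:420],(600,600)))
K,d,R,t=cam(w)
for uv in [(318,292)]:
    n=cv2.undistortPoints(np.array([[uv]],float),K,d)[0,0]; r=R.T@[*n,1]; o=-R.T@t
    for z in(.07,.09,.11): print(z,o+r*(z-o[2])/r[2])
p=arm.state()["tool_pos"];print(p,proj(w,p),proj(w,p+[0,0,.019]))
E
```

```text
0.07 [ 0.49409838 -0.27852761  0.07      ]
0.09 [ 0.50205072 -0.27779323  0.09      ]
0.11 [ 0.51000305 -0.27705885  0.11      ]
[ 0.51621053 -0.27544344  0.11207166] [[315.99004924 282.23648811]] [[315.85214539 296.07126431]]
```

View pics/c.png

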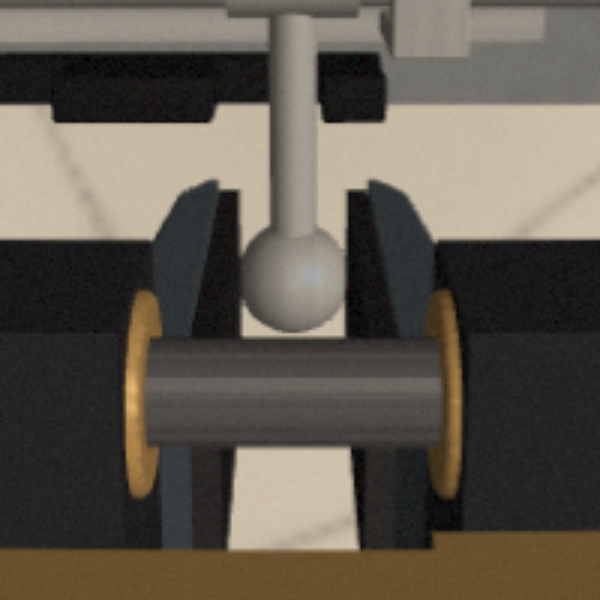

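The ball slipped out downwards. The rod sits hard against the -y side of its notch, and my grip was about 3 mm off towards -y, which jammed it. I regrip centred on the notch and read the force before lifting.

Emit:
drive_tool(commands=[[[0,0,0,0,0,0,60],[0,0,0,0,0,0,60],[-0.018,-0.0087,0.04,0,0,0,60],[-0.036,-0.0087,0.08,0,0,0,60],[-0.036,-0.0087,0.1075,0,0,0,60],[-0.036,-0.0087,0.1075,0,0,0,30],[-0.036,-0.0087,0.1075,0,0,0,5],[-0.036,-0.0087,0.1075,0,0,0,5]]])

```text
clock: 4.4
tool_pos: [0.5023, -0.2736, 0.0699]
eef_rot: [180.0, -0.0, 5.0]
contact_force: [-0.6, 0.1, 0.0]
gripper_width: 0.363
gripper_force: 0.0
```

Emit:
drive_tool(commands=[[[0,0,0,0,0,0,5],[0,0,0,0,0,0,5],[0,0,0,0,0,0,5],[0,0,0,0,0,0,5],[0,0,0,0,0,0,5],[0,0,0,0,0,0,5],[0,0,0,0,0,0,5],[0,0,0,0,0,0,5]]])

```text
clock: 5.4
tool_pos: [0.5021, -0.2735, 0.0695]
eef_rot: [180.0, -0.0, 4.9]
contact_force: [2.9, -0.7, 6.1]
gripper_width: 0.198
gripper_force: 29.9
```

```bash
python3 - <<'E'
from h import *
w=cams.snapshot("wrist"); cv2.imwrite("pics/c2.png",cv2.resize(w["pixels"][120:360,160:480],(800,600)))
for i in range(3):
    cams.snapshot("top"); s=arm.state(); print(s["clock"],s["tool_pos"],s["contact_force"],s["gripper_width"],s["gripper_force"])
E
```

```text
5.5 [ 0.50206434 -0.2734657   0.06952647] [ 2.7475377  -0.59680859  5.32549754] 0.19694378869460477 29.930045306682587
5.55 [ 0.5020582  -0.27345569  0.0695236 ] [ 2.89768543 -1.16162222  4.62304262] 0.19801285334989016 29.930169582366943
5.6 [ 0.50208496 -0.27346585  0.06954068] [2.65256267 0.096663   4.9141342 ] 0.19607219908226828 29.930056929588318
```

View pics/c2.png

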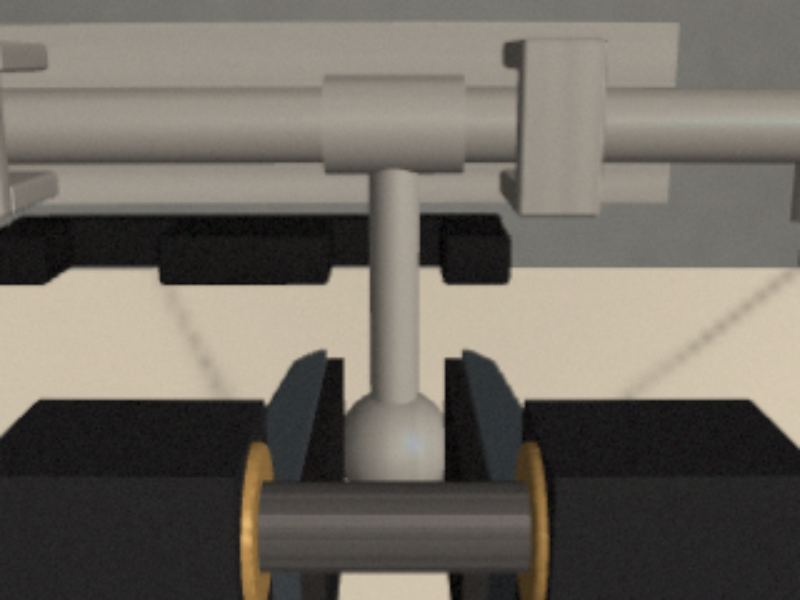

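It is now gripped at 29.9 N with the rod near mid-notch, so I lift along the arc.

Emit:
drive_tool(commands=[[[0.0008,0,-0.015,0,0,0,0],[0.003,0,-0.0298,0,0,0,0],[0.0067,0,-0.0443,0,0,0,0],[0.0118,0,-0.0584,0,0,0,0],[0.0184,0,-0.0719,0,0,0,0],[0.0262,0,-0.0847,0,0,0,0],[0.0402,0,-0.1022,0,0,0,0],[0.0402,0,-0.1022,0,0,0,0]]])

```text
clock: 6.6
tool_pos: [0.5187, -0.2722, 0.1109]
eef_rot: [180.0, -0.1, 5.0]
contact_force: [-0.1, 1.1, -0.2]
gripper_width: 0.005
gripper_force: 0.0
```

```bash
python3 - <<'E'
from h import *
w=cams.snapshot("wrist"); cv2.imwrite("pics/c3.png",cv2.resize(w["pixels"][120:360,160:480],(800,600)))
s=arm.state(); print(s["clock"],s["tool_pos"],s["contact_force"],s["gripper_width"],s["gripper_force"])
E
```

```text
6.65 [ 0.518161   -0.27202379  0.11045759] [ 0.13362562  0.58156624 -0.28984565] 0.005784082188537141 0.0
```

View pics/c3.png

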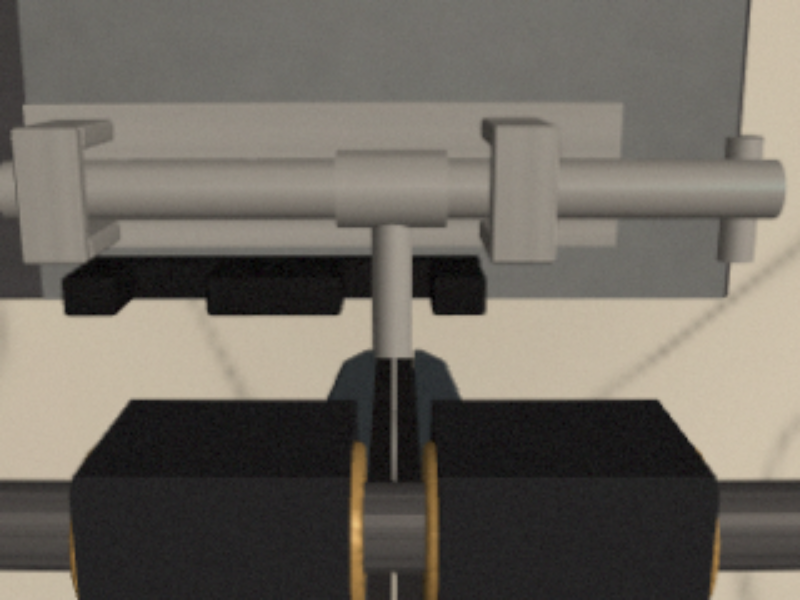

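The ball is slippery and squeezes out of the flat pads. I change method: tilt the tool about 57° forward, set the fingers 16 mm apart as a cradle under the ball, and scoop it up. First I back off and tilt.

Emit:
drive_tool(commands=[[[0,0,-0.08,0,0,0,16],[-0.05,0,-0.1,0,0.2,0,16],[-0.1,0,-0.1,0,0.4,0,16],[-0.15,0,-0.1,0,0.6,0,16],[-0.19,0,-0.1,0,0.8,0,16],[-0.19,0,-0.1,0,1,0,16],[-0.19,0,-0.1,0,1,0,16],[-0.19,0,-0.1,0,1,0,16]]])

```text
clock: 7.65
tool_pos: [0.4422, -0.2789, 0.1503]
eef_rot: [-180.0, -28.5, 4.9]
contact_force: [0.8, 0.4, -0.6]
gripper_width: 0.176
gripper_force: 0.0
```

Emit:
drive_tool(commands=[[[0,0,0,0,0.2,0,16],[0,0,0,0,0.4,0,16],[0,0,0,0,0.6,0,16],[0,0,0,0,0.8,0,16],[0,0,0,0,1,0,16],[0,0,0,0,1,0,16],[0,0,0,0,1,0,16],[0,0,0,0,1,0,16]]])

```text
clock: 8.65
tool_pos: [0.4427, -0.2781, 0.1508]
eef_rot: [179.9, -57.2, 5.2]
contact_force: [0.6, 0.5, 0.7]
gripper_width: 0.173
gripper_force: 0.0
```

```bash
cat >> h.py <<'E'
from scipy.spatial.transform import Rotation as Ro
def shift(target,p=None):
    s=arm.state(); R=Ro.from_euler("xyz",s["eef_rot"],degrees=True).as_matrix(); 
    return (R.T@(np.array(target)-s["tool_pos"])/.4).round(4)
F=Ro.from_euler("z",5,degrees=True).as_matrix()
E
python3 - <<'E'
from h import *
s=arm.state(); print(s["clock"],s["tool_pos"],s["eef_rot"],s["joint_pos"],s["gripper_width"])
R=Ro.from_euler("xyz",s["eef_rot"],degrees=True).as_matrix();print(R.round(3))
T=cams.snapshot("top"); cv2.imwrite("pics/t2.png",T["pixels"][200:400,380:580].repeat(3,0).repeat(3,1))
E
```

```text
8.65 [ 0.44272847 -0.27811313  0.15083534] [179.87068215 -57.23271244   5.17456838] [-77.54536246  33.21370769 129.82889737  86.3088491   56.67234194
 -69.83223705] 0.17279916218236452
[[ 0.539  0.088  0.838]
 [ 0.049 -0.996  0.074]
 [ 0.841  0.001 -0.541]]
```

View pics/t2.png

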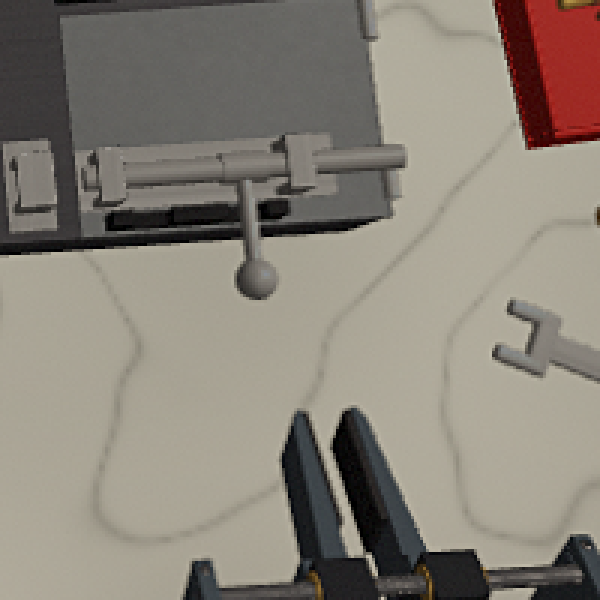

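The cradle pose was reached, with the fingers 16 mm apart. The ball is at top-image (465.3,293.0), so I work out the approach.

```bash
python3 - <<'E'
from h import *
T=cams.snapshot("top")
K,d,R,t=cam(T); n=cv2.undistortPoints(np.array([[[465.3,293.]]]),K,d)[0,0]; r=R.T@[*n,1]; o=-R.T@t
C=o+r*(.09-o[2])/r[2]; print("top C",C)
C=np.array([(C[0]+.502)/2,(C[1]-.2738)/2,.09]); print(C)
for v in [(-.064,0,.001),(.003,0,-.042),(.0033,0,-.030)]: print(v,shift(C+F@v))
E
```

```text
top C [ 0.50210549 -0.27236839  0.09      ]
[ 0.50205274 -0.27308419  0.09      ]
(-0.064, 0, 0.001) [-0.1317 -0.      0.0718]
(0.003, 0, -0.042) [-1.315e-01 -1.000e-04  2.709e-01]
(0.0033, 0, -0.03) [-0.1059 -0.      0.2553]
```

Emit:
drive_tool(commands=[[[-0.07,0,0.03,0,0,0,16],[-0.1315,0,0.072,0,0,0,16],[-0.1315,0,0.12,0,0,0,16],[-0.1315,0,0.17,0,0,0,16],[-0.1315,0,0.22,0,0,0,16],[-0.1315,0,0.271,0,0,0,16],[-0.1315,0,0.271,0,0,0,16],[-0.1315,0,0.271,0,0,0,16]]])

```text
clock: 9.75
tool_pos: [0.5045, -0.2729, 0.0479]
eef_rot: [180.0, -57.3, 5.0]
contact_force: [-0.1, -0.8, 0.7]
gripper_width: 0.176
gripper_force: 0.0
```

```bash
python3 - <<'E'
from h import *
s=arm.state(); print(s["clock"],s["tool_pos"],s["eef_rot"],s["contact_force"],s["gripper_width"])
C0=np.array([.50205,-.27308,.09])
base=np.array([.0033,0,-.030])
for th in (0,.15,.3,.45,.6,.75,.85):
    v=base+[.06*(1-np.cos(th)),0,.06*np.sin(th)]; print(th,shift(C0+F@v))
E
```

```text
9.75 [ 0.50452335 -0.27290429  0.04794751] [179.9815074  -57.29794359   4.99501497] [-0.05714287 -0.76345572  0.71725374] 0.1760876050404627
0 [ 0.0265 -0.0001 -0.0146]
0.15 [ 0.0462 -0.0001 -0.0252]
0.3 [ 0.0674 -0.0001 -0.0329]
0.45 [ 0.0894 -0.0001 -0.0372]
0.6 [ 1.119e-01 -1.000e-04 -3.830e-02]
0.75 [ 1.342e-01 -1.000e-04 -3.590e-02]
0.85 [ 1.488e-01 -1.000e-04 -3.250e-02]
```

Emit:
drive_tool(commands=[[[0.0265,0,-0.0146,0,0,0,16],[0.046,0,-0.025,0,0,0,16],[0.067,0,-0.033,0,0,0,16],[0.089,0,-0.037,0,0,0,16],[0.112,0,-0.038,0,0,0,16],[0.134,0,-0.036,0,0,0,16],[0.149,0,-0.0325,0,0,0,16],[0.149,0,-0.0325,0,0,0,16]]])

```text
clock: 10.75
tool_pos: [0.5262, -0.2713, 0.105]
eef_rot: [179.9, -57.3, 5.1]
contact_force: [-0.7, 0.7, 0.1]
gripper_width: 0.175
gripper_force: 0.5
```

```bash
python3 - <<'E'
from h import *
s=arm.state(); print(s["clock"],s["tool_pos"],s["contact_force"],s["gripper_width"],s["gripper_force"])
T=cams.snapshot("top");S=cams.snapshot("side");w=cams.snapshot("wrist")
cv2.imwrite("pics/t3.png",np.hstack([cv2.resize(T["pixels"][210:330,410:530],(400,400)),cv2.resize(S["pixels"][270:430,230:390],(400,400))]))
cv2.imwrite("pics/w3.png",w["pixels"])
E
```

```text
10.75 [ 0.52617952 -0.27128148  0.1050493 ] [-0.70231941  0.71974016  0.10184108] 0.1749660187856657 0.5021120142191648
```

View pics/t3.png

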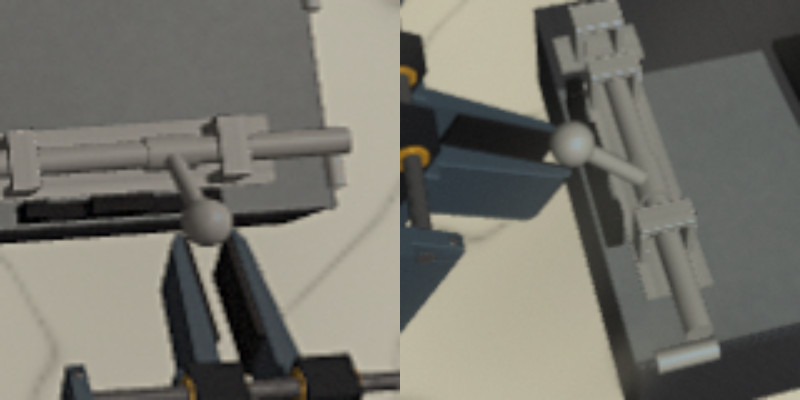

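The ball is cradled and swung up about 0.8 rad, clear of the rail. Next I slide about 51 mm along feeder +y (tool -y).

Emit:
drive_tool(commands=[[[0,-0.015,0,0,0,0,16],[0,-0.036,0,0,0,0,16],[0,-0.058,0,0,0,0,16],[0,-0.08,0,0,0,0,16],[0,-0.1,0,0,0,0,16],[0,-0.118,0,0,0,0,16],[0,-0.128,0,0,0,0,16],[0,-0.128,0,0,0,0,16]]])

```text
clock: 11.9
tool_pos: [0.5214, -0.2198, 0.1046]
eef_rot: [-179.9, -57.3, 4.9]
contact_force: [-1.5, 1.2, 0.3]
gripper_width: 0.177
gripper_force: 0.7
```

```bash
python3 - <<'E'
from h import *
s=arm.state(); print(s["clock"],s["tool_pos"],s["contact_force"],s["gripper_width"],s["gripper_force"])
T=cams.snapshot("top");w=cams.snapshot("wrist")
cv2.imwrite("pics/t4.png",np.hstack([cv2.resize(T["pixels"][210:330,370:490],(400,400),interpolation=2),cv2.resize(w["pixels"],(400,400))]))
E
```

```text
11.9 [ 0.52140811 -0.21978565  0.10456351] [-1.49501536  1.21656125  0.28074005] 0.17709121063815808 0.728016933426261
```

View pics/t4.png

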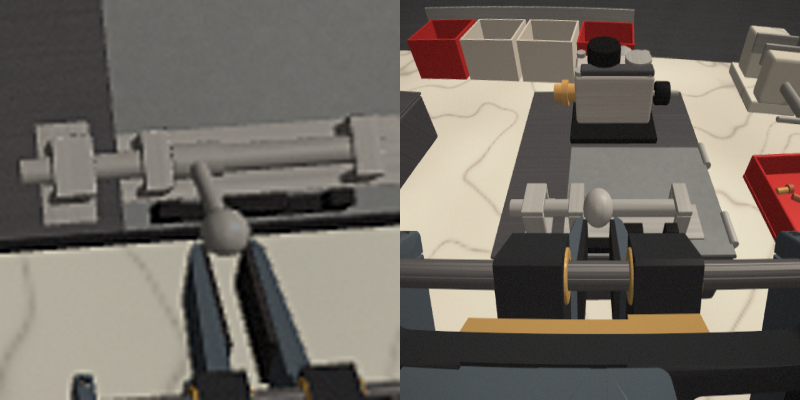

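The bolt is through the keeper (left panel, near (60,165)) and the ball is still cradled. I lower it back along the arc.

Emit:
drive_tool(commands=[[[-0.015,0,-0.0035,0,0,0,16],[-0.037,0,-0.0055,0,0,0,16],[-0.06,0,-0.0045,0,0,0,16],[-0.082,0,-0.0005,0,0,0,16],[-0.103,0,0.0075,0,0,0,16],[-0.1225,0,0.018,0,0,0,16],[-0.149,0,0.0325,0,0,0,16],[-0.149,0,0.0325,0,0,0,16]]])

```text
clock: 13.0
tool_pos: [0.5001, -0.2222, 0.0466]
eef_rot: [-179.9, -57.3, 4.8]
contact_force: [0.1, -0.2, 0.2]
gripper_width: 0.175
gripper_force: 0.0
```

```bash
python3 - <<'E'
from h import *
s=arm.state(); print(s["clock"],s["tool_pos"],s["contact_force"],s["gripper_width"],s["gripper_force"])
T=cams.snapshot("top");S=cams.snapshot("side")
# expected ball position when level & locked; find ball as bright circle near there in both views
C=np.array([.50205,-.27308,.09])+F@[0,.0513,0]
for nm,I in(("top",T),("side",S)):
    u=proj(I,C)[0]; x,y=u.astype(int); g=cv2.cvtColor(I["pixels"],6)[y-30:y+30,x-30:x+30]
    g=cv2.GaussianBlur(cv2.resize(g,None,fx=4,fy=4,interpolation=2),(5,5),1)
    c=cv2.HoughCircles(g,cv2.HOUGH_GRADIENT,1,30,param1=60,param2=12,minRadius=20,maxRadius=45)
    print(nm,u,None if c is None else (c[0][:3]/4+[x-30,y-30,0]).round(1).tolist())
E
```

```text
13.0 [ 0.50013898 -0.22218319  0.04659758] [ 0.14857266 -0.24249452  0.19105229] 0.17468677256497026 0.0
top [433.31831755 295.30056088] [[433.1, 294.9, 7.0], [423.1, 274.6, 7.5], [435.1, 306.9, 8.9]]
side [276.8451765  319.84296193] [[275.9, 321.6, 8.1], [299.6, 305.9, 7.3], [268.1, 336.1, 6.8]]
```

Both views put the ball within 2 px of its level, locked position. I retreat along the tool axis, then verify.

Emit:
drive_tool(commands=[[[0,0,-0.04,0,0,0,16],[0,0,-0.09,0,0,0,16],[0,0,-0.15,0,0,0,16],[0,0,-0.2,0,0,0,16],[0,0,-0.25,0,0,0,16],[0,0,-0.28,0,0,0,16],[0,0,-0.3,0,0,0,16],[0,0,-0.3,0,0,0,16]]])

```text
clock: 14.1
tool_pos: [0.3995, -0.2312, 0.1126]
eef_rot: [179.9, -57.3, 5.0]
contact_force: [-0.7, 0.0, -0.3]
gripper_width: 0.178
gripper_force: 0.0
```

```bash
python3 - <<'E'
from h import *
s=arm.state(); print(s["clock"],s["tool_pos"],s["contact_force"])
T=cams.snapshot("top");S=cams.snapshot("side")
C=np.array([.50205,-.27308,.09])+F@[0,.0513,0]; o=[]
for nm,I in(("top",T),("side",S)):
    u=proj(I,C)[0]; x,y=u.astype(int); g=cv2.cvtColor(I["pixels"],6)[y-20:y+20,x-20:x+20]
    g=cv2.GaussianBlur(cv2.resize(g,None,fx=4,fy=4,interpolation=2),(5,5),1)
    c=cv2.HoughCircles(g,cv2.HOUGH_GRADIENT,1,30,param1=60,param2=12,minRadius=20,maxRadius=45)
    o.append((I,c[0][0][:2]/4+[x-20,y-20])); print(nm,u,o[-1][1])
X,r=tri(o); print(X,r, "moved in feeder y:",(F.T@(X-[.50205,-.27308,.09])).round(4))
E
```

```text
14.1 [ 0.39954889 -0.23120622  0.11260339] [-0.71473233  0.01868316 -0.27948667]
top [433.31831755 295.30056088] [432.875 295.125]
side [276.8451765  319.84296193] [276.375 321.125]
[ 0.49734236 -0.22184549  0.08730241] [ 0.01681168  0.46267805  0.3840114  -0.07677252] moved in feeder y: [-0.0002  0.0514 -0.0027]
```

The handle is level (z about 0.087–0.09 m), the bolt has slid 51 mm, and the robot is clear. I hand in.

```bash
python3 -c "
from cell import arm
print(arm.finish_job())"
```

```text
the job is handed in; nothing more can be done
None
```

The feeder's bolt is slid about 51 mm into the keeper with its handle down level in the locked notch, the chest was left alone, and the job was handed in at about 14 s with the arm clear, after two failed grips that let the handle drop back into the drawn notch.

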